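# Snap the lid shut on a box of dry wood blanks

### The arm

A 7-joint arm with a two-finger parallel gripper is mounted at the origin on the work surface. World frame = base frame: x ahead of the robot, y to its left, z up, the work surface at z = 0. Lengths are in m, angles in rad, forces in N, time in s.
With the tool pointing down it reaches from about 0.35 to 0.9 m from the base axis. Payload 8.1 kg.
Tool frame: the origin (TCP) lies midway between the tips of the shut fingers; the grasp point (between the pads) lies 19 mm behind it (arm.hold_point_z is the distance from the TCP to the grasp point, in m); z points along the fingers, y is the direction in which the jaws open and shut (so a half turn about z gives the same grasp; the last joint's range is limited). The gripper opens to 92 mm and grips with 3 to 60 N. Pads are 19 mm wide; open, the fingers measure 130 mm over their backs; the gripper's body (75 mm by 190 mm) begins 47 mm behind the grasp point.
Start: joints at [1.071, 0.434, 0.025, 1.573, -0.012, 1.134, -0.075], TCP at [0.242, -0.576, 0.227] pointing down, gripper open.
Joint ranges: [-2.62, 2.62], [-0.44, 2.09], [-1.27, 1.32], [0.08, 2.57], [-1.32, 4.46], [0.12, 2], [-2.74, 2.74]. Speed limits (rad/s): [2.22, 2.22, 3.01, 3.01, 3.14, 3.14, 3.14].

### API

Orientations are given as a rotation vector (axis times angle).
In Python, from cell import arm gives the robot as it stands.
- The arm moves only by the shell command python3 -m pendant 'ROWS' [FORCE]. ROWS is JSON, a list of rows, each a list of 3 entries, a list of its own where there are three numbers: the shift along the tool's x, y, z in m, then the turn, a rotation vector about the tool's x, y, z in degrees, then the finger opening in m, from 0 to 0.0918. A call has 1 to 10 rows; each row shifts and turns the commanded pose from where the row before left it, along the tool's axes as they then stand; what a row does not reach is not made up. A row lasts 1/8 s, in which the tool goes at most 62.5 mm and 10.7 degrees, less where a joint would pass 70% of its speed; a pose out of reach is approached as far as the arm can. A call with a gripper value outside its range is refused whole. The fingers move at their own pace and stop on an object; FORCE is the grip in N (left out, the last holds). Time passes only in rows, so rows that do not move let the fingers close. It gives the time, the measured TCP pose, the force and the opening at its end, in the units of the state.
- arm.observe(): the state, without advancing time (a new reading comes with each control period).
- arm.get_image(name): name is "scene" or "top" or "wrist"; returns (picture, depth): 400x640x3 uint8, red, green, blue; 400x640 float32, m along the optical axis (not along the pixel's ray), 0 where there is no reading.
- arm.camera_params(name): a dict with "fovy" (degrees; the focal length in pixels is half the picture's height over the tangent of half this angle, whatever the lens; pixels are square), "cx", "cy" (the principal point, pixels), "k1" (the pictures are not rectified: a ray, as slopes to the right and down, at radius r is drawn at 1 + k1 r^2 times it, then the intrinsics apply), "rvec" (rotation vector, rad) and "tvec" (3), from world to camera coordinates, as OpenCV has them; the wrist camera has in their place "mount" (4x4, takes a point from camera to tool coordinates, whose origin is the TCP and whose axes are the flange's). Camera axes: x right, y down, z forward; pixel columns grow to the right and rows downward; lengths in m; the calibration is good to about 2 mm. A picture is of the moment at which its call begins: read the wrist's pose just before it. camera_params takes no time and is no camera call.
- arm.sign_off(): hands the job in, once; it reports no verdict.
Trained networks look in the newest picture that a camera, given by its name, has taken for a name from the list of things; names that differ only in an ending like _2 or _b are one class to them, and where a whole thing is asked for, a point or a joint stands for the part that bears it (a point fixed in the world has none). Each returns a list of dicts, best first, with "conf" (0 to 1); they miss things now and then, are a little off and sometimes report something else, mostly with a low value. They report only what shows in the picture. A call takes as long as a camera call.
- arm.look_for(camera, label): "rect" ([centre column, centre row, width, height] in pixels, round what is visible of it).
- arm.masks_of(camera, label): "pixels" (400x640 bool, what is visible of it) and "rect" ([centre column, centre row, width, height] in pixels, round what is visible of it).
The state is a dict: "clock": time; "joints": joint angles; "dq": joint speeds; "joint_efforts": joint torques, N m; "position": TCP position; "ee_rot": TCP orientation; "force": force on the tool from outside, world axes, zero at the start; "ft_torque": the same for the moment, N m; "width": opening from 0.0 (shut) to 1.0 (fully open).
Only numpy, scipy, OpenCV 4.12 (cv2) and the standard library are available. Lean on these libraries where they do the work, as an engineer would, in place of code of your own. Each camera call takes 0.05 s, during which the arm holds its last target.

### The job

The lid of the clear box of wood blanks is lying on but not fastened. Press down around its white rim with the fingertips, section by section, until all six sections have clicked shut, firmly but without slamming or leaning so hard that the plastic cracks. Only press: do not lift, tip or shove the box, leave the blocks and the tape roll around it where they are, and finish with the hand clear.

Things in the scene. Friction and masses are not known exactly. Their poses are not given: they have to be found in the camera images.
- box: Clear loose box of wood blanks, about 1.6 kg, lid laid on. Origin: centre of the underside; z up, x across (its -x side faces the robot), y along (+y = left). Lid 186 (x) by 256 mm (y): clear middle panel with thin white ridge, top 105 mm above the bench, framed by a 26 mm wide white rim slit into six hinged sections: the two short ends (corners included) and two halves of each long side.
- rim_end_left (a joint): Angle (rad) of the rim section along the left (+y) short end, 186 mm long, hinged along its inner edge: 0 = up (outer edge 11 mm proud), 0.42 = shut, flush. Pressed on its bead it resists with up to about 10 to 15 N over the first two thirds, then snaps home and stays; let go too early it stays part-way or rises again. Starts up.
- rim_end_left_press (a point): Where to press that section: top of the rounded bead along it (19 mm outward of its hinge, 7 mm in from the outer edge), halfway along. Moves with the section: 112 mm above the bench when up, 105 mm when shut.
- rim_end_right (a joint): Angle (rad) of the rim section along the right (-y) short end, 186 mm long, hinged along its inner edge: 0 = up (outer edge 11 mm proud), 0.42 = shut, flush. Pressed on its bead it resists with up to about 10 to 15 N over the first two thirds, then snaps home and stays; let go too early it stays part-way or rises again. Starts up.
- rim_end_right_press (a point): Where to press that section: top of the rounded bead along it (19 mm outward of its hinge, 7 mm in from the outer edge), halfway along. Moves with the section: 112 mm above the bench when up, 105 mm when shut.
- rim_near_left (a joint): Angle (rad) of the rim section along the left half of the long side nearest the robot (-x), 100 mm long, hinged along its inner edge: 0 = up (outer edge 11 mm proud), 0.42 = shut, flush. Pressed on its bead it resists with up to about 10 to 15 N over the first two thirds, then snaps home and stays; let go too early it stays part-way or rises again. Starts up.
- rim_near_left_press (a point): Where to press that section: top of the rounded bead along it (19 mm outward of its hinge, 7 mm in from the outer edge), halfway along. Moves with the section: 112 mm above the bench when up, 105 mm when shut.
- rim_near_right (a joint): Angle (rad) of the rim section along the right half of the long side nearest the robot (-x), 100 mm long, hinged along its inner edge: 0 = up (outer edge 11 mm proud), 0.42 = shut, flush. Pressed on its bead it resists with up to about 10 to 15 N over the first two thirds, then snaps home and stays; let go too early it stays part-way or rises again. Starts up.
- rim_near_right_press (a point): Where to press that section: top of the rounded bead along it (19 mm outward of its hinge, 7 mm in from the outer edge), halfway along. Moves with the section: 112 mm above the bench when up, 105 mm when shut.
- rim_far_left (a joint): Angle (rad) of the rim section along the left half of the far (+x) long side, 100 mm long, hinged along its inner edge: 0 = up (outer edge 11 mm proud), 0.42 = shut, flush. Pressed on its bead it resists with up to about 10 to 15 N over the first two thirds, then snaps home and stays; let go too early it stays part-way or rises again. Starts up.
- rim_far_left_press (a point): Where to press that section: top of the rounded bead along it (19 mm outward of its hinge, 7 mm in from the outer edge), halfway along. Moves with the section: 112 mm above the bench when up, 105 mm when shut.
- rim_far_right (a joint): Angle (rad) of the rim section along the right half of the far (+x) long side, 100 mm long, hinged along its inner edge: 0 = up (outer edge 11 mm proud), 0.42 = shut, flush. Pressed on its bead it resists with up to about 10 to 15 N over the first two thirds, then snaps home and stays; let go too early it stays part-way or rises again. Starts up.
- rim_far_right_press (a point): Where to press that section: top of the rounded bead along it (19 mm outward of its hinge, 7 mm in from the outer edge), halfway along. Moves with the section: 112 mm above the bench when up, 105 mm when shut.
- spindle: Bystander: upright square maple block 48 x 48 x 90 mm with a yellow band. Origin: centre of its underside.
- disc: Bystander: round brown bowl blank, diameter 100 mm, 45 mm high, yellow strip on top. Origin: centre of its underside.
- tape: Bystander: roll of yellow tape lying flat, outside diameter 94 mm, 24 mm high. Origin: centre of its underside.

How it is judged:
By the outcome, as a careful person would: the job done as asked, in the order asked, and still so for the second after the job is handed in, with the robot touching nothing.
It also fails if it takes over 54 s, if anything falls off the work surface, if the arm or the gripper's body presses on something with over 40 N, if the wrist force passes 120 N, or if a joint passes its speed limit or range.

## Working session

There is one attempt and no reset: what is moved stays moved. The work goes in short steps, Python scripts to look and compute and a shell command to move; the robot and the scene stay as the last step left them, time stands still between calls to the robot, and variables do not carry over. Pictures are saved under pics/ and viewed, and the job is handed in when it is done.

```bash
mkdir -p pics; ls; python3 - <<'E'
from cell import arm
import cv2
s=arm.observe();print(s)
for n in("scene","top","wrist"):
    p,d=arm.get_image(n);cv2.imwrite(f"pics/{n}0.png",p[:,:,::-1]);print(n,arm.camera_params(n))
E
```

```text
pics
{'clock': 0.0, 'joints': array([ 1.07142901,  0.4351743 ,  0.02497392,  1.5740894 , -0.01157057,
        1.13398386, -0.07508126]), 'dq': array([ 7.89602919e-04,  1.66709765e-05,  3.39392555e-04,  2.30927361e-05,
        2.68040573e-03, -2.05423120e-03, -1.37623581e-04]), 'joint_efforts': array([-1.48309427e-03, -6.67855597e+01,  9.83886011e-01, -3.14459074e+01,
       -6.06981595e-02,  4.31875361e-02,  1.74414445e-04]), 'position': array([ 0.24126917, -0.57601125,  0.2259782 ]), 'ee_rot': array([-3.07857514e+00, -6.18816218e-01,  7.16635667e-04]), 'force': array([-0.59997734,  0.2930524 ,  0.5319495 ]), 'ft_torque': array([-0.00966819,  0.05418744, -0.00479736]), 'width': 0.9976992576844812}
scene {'fovy': 50.96649263477181, 'cx': 319.57213634611765, 'cy': 204.55349043641846, 'k1': -0.012980596501734365, 'rvec': array([ 1.28181178,  2.46870887, -0.74355545]), 'tvec': array([ 0.31555066, -0.39564127,  1.40339649])}
top {'fovy': 47.02457118406279, 'cx': 318.12015001681505, 'cy': 196.55043897081254, 'k1': 0.016896379575798322, 'rvec': array([ 2.10792267, -2.15745509,  0.18310912]), 'tvec': array([0.04068762, 0.60749026, 0.9967363 ])}
wrist {'fovy': 70.5534190633452, 'cx': 321.07924222522905, 'cy': 197.93162562719942, 'k1': -0.045090096733945165, 'mount': array([[ 2.36248591e-04, -9.60504876e-01, -2.78263053e-01,
         7.48733563e-02],
       [ 9.99999918e-01,  3.18022458e-04, -2.48734242e-04,
        -8.30376048e-04],
       [ 3.27404352e-04, -2.78262971e-01,  9.60504873e-01,
        -1.57957415e-01],
       [ 0.00000000e+00,  0.00000000e+00,  0.00000000e+00,
         1.00000000e+00]])}
```

View pics/top0.png

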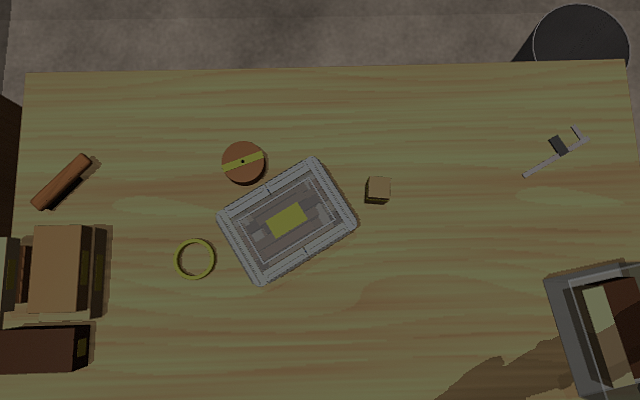

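View pics/scene0.png

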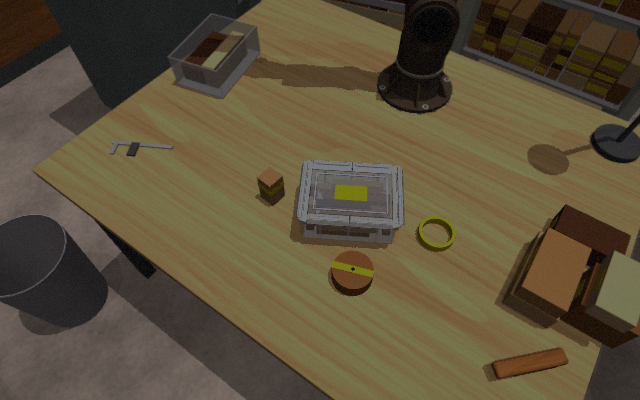

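```bash
cat > h.py <<'E'
import numpy as np, cv2
from cell import arm
def cam(n):
    c=arm.camera_params(n); f=200/np.tan(np.radians(c['fovy'])/2)
    return c,f
def extr(n,s=None):
    c,f=cam(n)
    if 'rvec' in c:
        R=cv2.Rodrigues(c['rvec'])[0]; return R,c['tvec']
    M=c['mount']; Rt=cv2.Rodrigues(s['ee_rot'])[0]
    Rcw=Rt@M[:3,:3]; o=Rt@M[:3,3]+s['position']
    return Rcw.T,-Rcw.T@o
def unproj(n,uv,z,s=None):
    """uv Nx2 -> world on plane z"""
    c,f=cam(n); R,t=extr(n,s)
    K=np.array([[f,0,c['cx']],[0,f,c['cy']],[0,0,1]])
    p=cv2.undistortPoints(np.asarray(uv,float).reshape(-1,1,2),K,np.array([c['k1'],0,0,0])).reshape(-1,2)
    d=np.c_[p,np.ones(len(p))]@R; o=-R.T@t
    return o+d*((z-o[2])/d[:,2])[:,None]
def proj(n,X,s=None):
    c,f=cam(n); R,t=extr(n,s)
    K=np.array([[f,0,c['cx']],[0,f,c['cy']],[0,0,1]])
    return cv2.projectPoints(np.asarray(X,float),cv2.Rodrigues(R)[0],t,K,np.array([c['k1'],0,0,0]))[0].reshape(-1,2)
def cloud(n,d,s=None):
    c,f=cam(n); R,t=extr(n,s)
    K=np.array([[f,0,c['cx']],[0,f,c['cy']],[0,0,1]])
    v,u=np.nonzero(d>0)
    p=cv2.undistortPoints(np.c_[u,v].astype(float).reshape(-1,1,2),K,np.array([c['k1'],0,0,0])).reshape(-1,2)
    P=np.c_[p,np.ones(len(p))]*d[v,u][:,None]
    return (P-t)@R,u,v
E
python3 - <<'E'
from h import *
p,d=arm.get_image("top")
W,u,v=cloud("top",d)
for l in("box","disc","spindle","tape"):
    r=arm.masks_of("top",l)
    print(l,[(x['conf'],x['rect']) for x in r])
    m=r[0]['pixels']; sel=m[v,u]; P=W[sel]
    print(' z pct',np.percentile(P[:,2],[5,50,95]),'xy med',np.median(P,axis=0))
    if l=="box":
        vv,uu=np.nonzero(m)
        for z in(.105,.113):
            print(cv2.minAreaRect(unproj("top",np.c_[uu,vv],z)[:,:2].astype(np.float32)))
        Q=P[P[:,2]>.098]; print('cloud',len(Q),cv2.minAreaRect(Q[:,:2].astype(np.float32)),Q[:,2].max())
E
```

```text
box [(0.56, [285.4, 222.1, 142.6, 132.1])]
 z pct [0.10002867 0.10457079 0.11366201] xy med [0.54819601 0.09726613 0.10457079]
((0.5509498715400696, 0.09577416628599167), (0.19363410770893097, 0.2622721493244171), 30.967849731445312)
((0.5499668717384338, 0.0952339619398117), (0.1920538991689682, 0.2601318359375), 30.967866897583008)
cloud 10297 ((0.5506477952003479, 0.09601901471614838), (0.1916758120059967, 0.26166775822639465), 30.533592224121094) 0.11910515753176457
disc [(0.64, [246.7, 163.5, 42.0, 42.4])]
 z pct [0.02963164 0.04596583 0.04928235] xy med [0.6925048  0.19674703 0.04596583]
spindle [(0.73, [377.8, 190.3, 28.6, 26.6])]
 z pct [0.01667929 0.09005756 0.09386321] xy med [ 0.61478557 -0.10472008  0.09005756]
tape [(0.85, [196.0, 259.7, 41.4, 39.6]), (0.2, [241.6, 250.6, 52.4, 78.0])]
 z pct [0.002502   0.02400507 0.02776372] xy med [0.47617823 0.3192389  0.02400507]
```

```bash
python3 - <<'E'
import cv2
p=cv2.imread('pics/top0.png')[140:300,160:410]
cv2.imwrite('pics/topc.png',cv2.resize(p,None,fx=3.2,fy=3.2,interpolation=cv2.INTER_CUBIC))
E
```

```text
(no output)
```

View pics/topc.png

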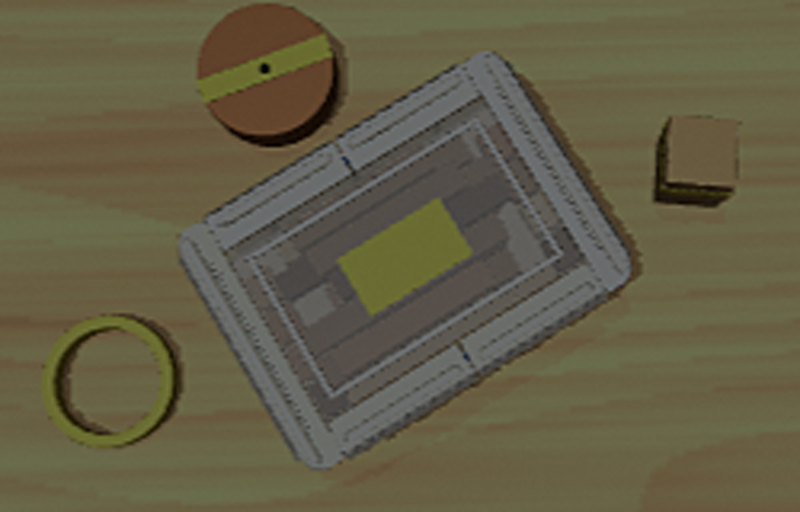

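```bash
cat >> h.py <<'E'
def tool(target,yaw_deg,s=None):
    s=s or arm.observe()
    R=cv2.Rodrigues(s['ee_rot'])[0]
    y=np.radians(yaw_deg); c,n=np.cos(y),np.sin(y)
    Rt=np.array([[c,n,0],[n,-c,0],[0,0,-1.]])
    d=np.array(target)-s['position']
    print('yaw now',np.degrees(np.arctan2(R[1,0],R[0,0])),'turn (tool, deg)',np.degrees(cv2.Rodrigues(R.T@Rt)[0].ravel()).round(2))
    print('shift in current tool axes mm',(R.T@d*1000).round(1),' in target-yaw axes',(Rt.T@d*1000).round(1))
E
python3 -c "
from h import *
tool([.55,.096,.28],31)"
```

```text
yaw now 22.731323325792232 turn (tool, deg) [-0.01 -0.   -8.27]
shift in current tool axes mm [ 544.3 -501.   -53.3]  in target-yaw axes [ 610.7 -417.5  -53.4]
```

```bash
python3 -m pendant '[[[0,0,-0.053],[0,0,-8.3],0],[[0.04,-0.028,0],[0,0,0],0],[[0.044,-0.03,0],[0,0,0],0],[[0.044,-0.03,0],[0,0,0],0],[[0.044,-0.03,0],[0,0,0],0],[[0.044,-0.03,0],[0,0,0],0],[[0.044,-0.03,0],[0,0,0],0],[[0.044,-0.03,0],[0,0,0],0],[[0.044,-0.03,0],[0,0,0],0],[[0.044,-0.03,0],[0,0,0],0]]'; python3 -c "
from h import *
tool([.55,.096,.28],31)"
```

```text
clock: 1.65
position: [0.4398, -0.1432, 0.28]
ee_rot: [3.027, 0.84, 0.001]
force: [1.0, -0.2, -0.6]
width: 0.012
yaw now 31.016969098520057 turn (tool, deg) [ 0.04 -0.02  0.02]
shift in current tool axes mm [ 217.7 -148.2    0. ]  in target-yaw axes [ 217.7 -148.3    0. ]
```

```bash
python3 -m pendant '[[[0.042,-0.03,0],[0,0,0],0],[[0.044,-0.03,0],[0,0,0],0],[[0.044,-0.03,0],[0,0,0],0],[[0.044,-0.03,0],[0,0,0],0],[[0.03,-0.02,0],[0,0,0],0],[[0,0,0],[0,0,0],0],[[0,0,0],[0,0,0],0]]'; python3 - <<'E'
from h import *
s=arm.observe();tool([.55,.096,.28],31,s)
print(s['force'],s['width'],s['joints'])
p,d=arm.get_image("wrist");cv2.imwrite("pics/w1.png",p[:,:,::-1])
np.savez('w1.npz',p=p,d=d,pos=s['position'],rot=s['ee_rot'])
W,u,v=cloud("wrist",d,s)
sel=(W[:,2]>.09)&(W[:,2]<.125)&(np.hypot(W[:,0]-.55,W[:,1]-.096)<.18)
Q=W[sel];print(len(Q),Q[:,2].max(),cv2.minAreaRect(Q[:,:2].astype(np.float32)))
E
```

```text
clock: 2.52
position: [0.5417, 0.0795, 0.2795]
ee_rot: [3.027, 0.84, -0.001]
force: [0.1, -1.2, -0.0]
width: 0.006
yaw now 31.00498615927389 turn (tool, deg) [0.02 0.05 0.  ]
shift in current tool axes mm [15.6 -9.8 -0.5]  in target-yaw axes [15.6 -9.8 -0.5]
[ 0.10943632 -1.22326475 -0.00392926] 0.006192831887475083 [ 0.09498724  0.30796806 -0.4427321   1.65592054  0.13989197  1.20976901
 -1.40882466]
31923 0.11489461350698978 ((0.5509431958198547, 0.09771385043859482), (0.1880301535129547, 0.2622237503528595), 30.827043533325195)
```

View pics/w1.png

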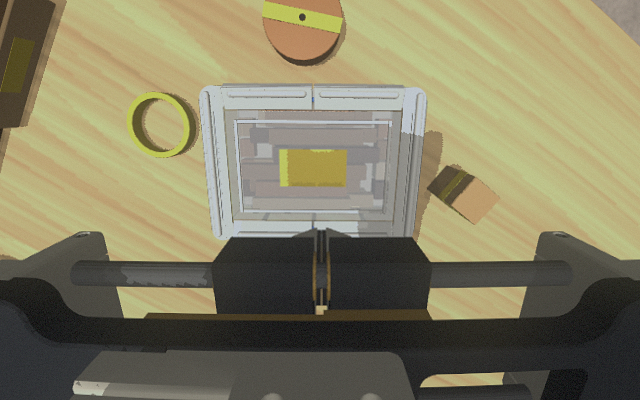

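```bash
python3 - <<'E'
from h import *
w=np.load('w1.npz');s=dict(position=w['pos'],ee_rot=w['rot'])
W,u,v=cloud("wrist",w['d'],s)
a=np.radians(30.8);B=np.array([[np.cos(a),np.sin(a)],[-np.sin(a),np.cos(a)]])
L=(W[:,:2]-[.551,.0965])@B.T
print('bench z',np.median(W[(np.abs(W[:,2])<.02),2]))
ok=(W[:,2]>.095)&(W[:,2]<.125)&(abs(L[:,0])<.11)&(abs(L[:,1])<.15)
def edge(along,across,sg,bins):
    pts=[]
    for b in bins:
        m=ok&(abs(L[:,along]-b)<.005)
        if m.sum()>20: pts.append((b,sg*np.percentile(sg*L[m,across],99)))
    pts=np.array(pts);f=np.polyfit(pts[:,0],pts[:,1],1)
    print('edge',across,sg,'offset',f[1].round(4),'slope deg',np.degrees(f[0]).round(2),pts[:,1].round(4))
edge(1,0,1,np.arange(-.1,.11,.02));edge(0,1,1,np.arange(-.04,.08,.02));edge(0,1,-1,np.arange(-.04,.08,.02))
edge(1,0,-1,np.arange(-.1,.11,.02))
for ax,sg in((0,1),(0,-1),(1,1),(1,-1)):
    o=1-ax;lim=.05
    for c in np.arange(.06,.14,.004):
        m=(abs(sg*L[:,ax]-c)<.002)&(abs(L[:,o])<lim)&(W[:,2]>.02)&(W[:,2]<.13)
        if m.sum()>10:print((ax,sg),round(c,3),m.sum(),np.median(W[m,2]).round(4))
E
```

```text
bench z 5.447454311643824e-06
edge 0 1 offset 0.0922 slope deg 0.34 [0.0901 0.0912 0.092  0.0931 0.093  0.0928 0.0927 0.0926 0.0916 0.093
 0.0918]
edge 1 1 offset 0.1251 slope deg -0.87 [0.1257 0.1259 0.1245 0.1245 0.1245 0.1244]
edge 1 -1 offset -0.1228 slope deg -0.43 [-0.1224 -0.1227 -0.123  -0.1229 -0.1233 -0.1232]
edge 0 -1 offset -0.0821 slope deg -0.26 [-0.0862 -0.0839 -0.0836 -0.0808 -0.0749 -0.075  -0.0811 -0.0842 -0.0844
 -0.0845 -0.0848]
(0, 1) 0.06 339 0.1021
(0, 1) 0.064 229 0.1018
(0, 1) 0.068 336 0.1033
(0, 1) 0.072 350 0.105
(0, 1) 0.076 343 0.1069
(0, 1) 0.08 375 0.1111
(0, 1) 0.084 336 0.1119
(0, 1) 0.088 309 0.1114
(0, 1) 0.092 274 0.1074
(0, 1) 0.096 73 0.1013
(0, 1) 0.128 96 0.0362
(0, 1) 0.132 159 0.0443
(0, 1) 0.136 167 0.0445
(0, 1) 0.14 178 0.0447
(0, -1) 0.06 238 0.1019
(0, -1) 0.064 232 0.1019
(0, -1) 0.068 172 0.1023
(0, -1) 0.072 280 0.1038
(0, -1) 0.076 293 0.1052
(0, -1) 0.08 225 0.1073
(0, -1) 0.084 88 0.1121
(1, 1) 0.06 276 0.1021
(1, 1) 0.064 271 0.102
(1, 1) 0.068 277 0.102
(1, 1) 0.072 273 0.102
(1, 1) 0.076 281 0.1021
(1, 1) 0.08 264 0.1021
(1, 1) 0.084 274 0.1021
(1, 1) 0.088 338 0.1029
(1, 1) 0.092 208 0.1044
(1, 1) 0.096 274 0.102
(1, 1) 0.1 268 0.1021
(1, 1) 0.104 213 0.1026
(1, 1) 0.108 319 0.1041
(1, 1) 0.112 378 0.1056
(1, 1) 0.116 431 0.1083
(1, 1) 0.12 302 0.1123
(1, 1) 0.124 258 0.1116
(1, 1) 0.128 97 0.111
(1, -1) 0.06 278 0.1019
(1, -1) 0.064 276 0.1021
(1, -1) 0.068 269 0.102
(1, -1) 0.072 270 0.102
(1, -1) 0.076 271 0.1019
(1, -1) 0.08 274 0.102
(1, -1) 0.084 314 0.1022
(1, -1) 0.088 228 0.1049
(1, -1) 0.092 278 0.102
(1, -1) 0.096 262 0.102
(1, -1) 0.1 197 0.1022
(1, -1) 0.104 312 0.1037
(1, -1) 0.108 321 0.1053
(1, -1) 0.112 424 0.107
(1, -1) 0.116 350 0.1117
(1, -1) 0.12 263 0.1117
(1, -1) 0.124 202 0.1115
(1, -1) 0.128 43 0.1047
```

```bash
cat >> h.py <<'E'
BO=np.array([.5507,.0978]);BY=30.5
_a=np.radians(BY);BR=np.array([[np.cos(_a),-np.sin(_a)],[np.sin(_a),np.cos(_a)]])
PT=dict(nl=(-.084,.051),nr=(-.084,-.051),fl=(.084,.051),fr=(.084,-.051),el=(0,.119),er=(0,-.119))
def go(k,z,yaw=BY):
    s=arm.observe(); xy=BO+BR@PT[k]
    L=BR.T@(s['position'][:2]-BO)
    print(k,'tcp in box mm',(L*1000).round(1),'z',s['position'][2].round(4),'F',s['force'].round(1),'t',s['clock'])
    tool([*xy,z],yaw,s)
E
python3 -c "
from h import *
go('nl',.13)"
```

```text
nl tcp in box mm [-17.3 -11.6] z 0.2796 F [-0.3 -0.  -0.4] t 2.575
yaw now 30.94804606565472 turn (tool, deg) [0.03 0.04 0.45]
shift in current tool axes mm [-66.1 -63.2 149.6]  in target-yaw axes [-66.7 -62.6 149.6]
```

```bash
python3 -m pendant '[[[-0.03,-0.03,0.03],[0,0,0.5],0],[[-0.036,-0.033,0.035],[0,0,0],0],[[0,0,0.035],[0,0,0],0],[[0,0,0.03],[0,0,0],0],[[0,0,0.018],[0,0,0],0],[[0,0,0],[0,0,0],0],[[0,0,0],[0,0,0],0]]'; python3 -c "
from h import *
go('nl',.114)"
```

```text
clock: 3.45
position: [0.4534, 0.1002, 0.1326]
ee_rot: [3.031, 0.825, 0.002]
force: [0.1, 0.1, -0.2]
width: 0.002
nl tcp in box mm [-82.6  51.4] z 0.1326 F [ 0.1  0.1 -0.2] t 3.45
yaw now 30.459405964380473 turn (tool, deg) [ 0.04 -0.05 -0.04]
shift in current tool axes mm [-1.4  0.4 18.6]  in target-yaw axes [-1.4  0.4 18.6]
```

```bash
python3 -m pendant '[[[-0.0013,0,0.01],[0,0,0],0],[[0,0,0.007],[0,0,0],0],[[0,0,0.002],[0,0,0],0],[[0,0,0.0015],[0,0,0],0],[[0,0,0.0015],[0,0,0],0],[[0,0,0],[0,0,0],0]]'; python3 -c "
from h import *
go('nl',.105)"
```

```text
clock: 4.2
position: [0.4507, 0.0994, 0.1101]
ee_rot: [3.03, 0.827, -0.004]
force: [-6.9, -3.8, 13.9]
width: 0.006
nl tcp in box mm [-85.4  52.1] z 0.1101 F [-6.9 -3.8 13.9] t 4.2
yaw now 30.524042107498072 turn (tool, deg) [0.03 0.15 0.02]
shift in current tool axes mm [1.4 1.1 5.1]  in target-yaw axes [1.4 1.1 5.1]
```

```bash
python3 -m pendant '[[[0,0,0.0015],[0,0,0],0],[[0,0,0.0015],[0,0,0],0],[[0,0,0.001],[0,0,0],0],[[0,0,0],[0,0,0],0]]'; python3 -c "
from h import *
go('nl',.105)"
```

```text
clock: 4.7
position: [0.4521, 0.1003, 0.1057]
ee_rot: [-3.031, -0.827, -0.001]
force: [0.1, 0.3, -0.5]
width: 0.008
nl tcp in box mm [-83.7  52.2] z 0.1057 F [ 0.1  0.3 -0.5] t 4.7
yaw now 30.536622559702433 turn (tool, deg) [-0.   -0.03  0.04]
shift in current tool axes mm [-0.3  1.2  0.7]  in target-yaw axes [-0.3  1.2  0.7]
```

```bash
python3 -m pendant '[[[0,0,0.001],[0,0,0],0],[[0,0,0.0005],[0,0,0],0],[[0,0,0],[0,0,0],0]]'; python3 -c "
from h import *
go('nl',.105)"
```

```text
clock: 5.08
position: [0.4523, 0.1004, 0.1048]
ee_rot: [3.031, 0.827, 0.001]
force: [-1.0, 0.6, 8.8]
width: 0.005
nl tcp in box mm [-83.5  52.2] z 0.1048 F [-1.   0.6  8.8] t 5.075
yaw now 30.53433845985202 turn (tool, deg) [ 0.02 -0.05  0.03]
shift in current tool axes mm [-0.5  1.2 -0.2]  in target-yaw axes [-0.5  1.2 -0.2]
```

```bash
python3 -m pendant '[[[0,0,-0.012],[0,0,0],0],[[0,0.005,-0.013],[0,0,0],0],[[0,0.035,0],[0,0,0],0],[[0,0.035,0],[0,0,0],0],[[0,0.022,0],[0,0,0],0],[[0,0.005,0.008],[0,0,0],0],[[0,0,0.006],[0,0,0],0],[[0,0,0],[0,0,0],0]]'; python3 -c "
from h import *
go('nr',.108)"
```

```text
clock: 6.08
position: [0.5027, 0.0133, 0.1147]
ee_rot: [-3.029, -0.829, 0.002]
force: [0.4, -0.8, -0.0]
width: 0.006
nr tcp in box mm [-84.3 -48.5] z 0.1147 F [ 0.4 -0.8 -0. ] t 6.075
yaw now 30.617243064308695 turn (tool, deg) [-0.06  0.07  0.12]
shift in current tool axes mm [0.3 2.5 6.7]  in target-yaw axes [0.3 2.5 6.7]
```

```bash
python3 -m pendant '[[[0,0.0015,0.0015],[0,0,0],0],[[0,0,0.0015],[0,0,0],0],[[0,0,0.0015],[0,0,0],0],[[0,0,0.0015],[0,0,0],0],[[0,0,0.0015],[0,0,0],0],[[0,0,0.0015],[0,0,0],0],[[0,0,0.001],[0,0,0],0],[[0,0,0],[0,0,0],0]]'; python3 -c "
from h import *
go('nr',.105)"
```

```text
clock: 7.08
position: [0.5044, 0.011, 0.1052]
ee_rot: [3.031, 0.827, -0.0]
force: [-1.4, -0.3, 1.0]
width: 0.005
nr tcp in box mm [-83.9 -51.3] z 0.1052 F [-1.4 -0.3  1. ] t 7.075
yaw now 30.533964327943707 turn (tool, deg) [0.01 0.   0.03]
shift in current tool axes mm [-0.1 -0.3  0.2]  in target-yaw axes [-0.1 -0.3  0.2]
```

Shut at 0.105 with about 1 N. I'll give it a small confirmation press, then go to far right.

```bash
python3 -m pendant '[[[0,0,0.001],[0,0,0],0],[[0,0,0],[0,0,0],0]]'; python3 -m pendant '[[[0,0,-0.012],[0,0,0],0],[[0.005,0,-0.014],[0,0,0],0],[[0.04,0,0],[0,0,0],0],[[0.045,0,0],[0,0,0],0],[[0.045,0,0],[0,0,0],0],[[0.028,0,0],[0,0,0],0],[[0.005,0,0.009],[0,0,0],0],[[0,0,0.006],[0,0,0],0],[[0,0,0],[0,0,0],0]]'; python3 -c "
from h import *
go('fr',.108)"
```

```text
clock: 7.32
position: [0.5045, 0.011, 0.1047]
ee_rot: [3.03, 0.827, 0.0]
force: [-3.9, -1.0, 9.4]
width: 0.005
clock: 8.45
position: [0.6479, 0.0952, 0.1146]
ee_rot: [3.031, 0.826, -0.003]
force: [-0.7, -0.5, 0.4]
width: 0.004
fr tcp in box mm [ 82.4 -51.6] z 0.1146 F [-0.7 -0.5  0.4] t 8.45
yaw now 30.48999654379043 turn (tool, deg) [-0.01  0.12 -0.01]
shift in current tool axes mm [ 1.6 -0.6  6.6]  in target-yaw axes [ 1.6 -0.6  6.6]
```

```bash
python3 -m pendant '[[[0.001,0,0.0015],[0,0,0],0],[[0,0,0.0015],[0,0,0],0],[[0,0,0.0015],[0,0,0],0],[[0,0,0.0015],[0,0,0],0],[[0,0,0.0015],[0,0,0],0],[[0,0,0.0015],[0,0,0],0],[[0,0,0.001],[0,0,0],0],[[0,0,0],[0,0,0],0]]'; python3 -c "
from h import *
go('fr',.105)"
```

```text
clock: 9.45
position: [0.6524, 0.0978, 0.1072]
ee_rot: [-3.03, -0.827, -0.009]
force: [3.2, 0.9, 6.2]
width: 0.002
fr tcp in box mm [ 87.6 -51.6] z 0.1072 F [3.2 0.9 6.2] t 9.45
yaw now 30.536280281809486 turn (tool, deg) [ 0.07 -0.32  0.04]
shift in current tool axes mm [-3.6 -0.6  2.2]  in target-yaw axes [-3.6 -0.6  2.2]
```

```bash
python3 -m pendant '[[[0,0,0.001],[0,0,0],0],[[0,0,0.001],[0,0,0],0],[[0,0,0],[0,0,0],0]]'; python3 -c "
from h import *
go('fr',.105)"
```

```text
clock: 9.82
position: [0.6513, 0.0974, 0.1048]
ee_rot: [3.031, 0.827, 0.005]
force: [1.6, 1.0, 10.5]
width: -0.0
fr tcp in box mm [ 86.4 -51.4] z 0.1048 F [ 1.6  1.  10.5] t 9.825
yaw now 30.536063866581372 turn (tool, deg) [ 0.05 -0.18  0.04]
shift in current tool axes mm [-2.4 -0.4 -0.2]  in target-yaw axes [-2.4 -0.4 -0.2]
```

```bash
python3 -m pendant '[[[0,0,-0.012],[0,0,0],0],[[-0.001,-0.005,-0.014],[0,0,0],0],[[0,-0.036,0],[0,0,0],0],[[0,-0.036,0],[0,0,0],0],[[0,-0.022,0],[0,0,0],0],[[0,-0.004,0.009],[0,0,0],0],[[0,0,0.006],[0,0,0],0],[[0,0,0],[0,0,0],0]]'; python3 -c "
from h import *
go('fl',.108)"
```

```text
clock: 10.82
position: [0.5971, 0.1832, 0.1132]
ee_rot: [3.031, 0.824, -0.002]
force: [-0.5, 0.2, -0.4]
width: 0.001
fl tcp in box mm [83.4 50. ] z 0.1132 F [-0.5  0.2 -0.4] t 10.825
yaw now 30.415369020709107 turn (tool, deg) [ 0.03  0.09 -0.08]
shift in current tool axes mm [ 0.7 -1.   5.2]  in target-yaw axes [ 0.6 -1.   5.2]
```

```bash
python3 -m pendant '[[[0,0,0.0015],[0,0,0],0],[[0,0,0.0015],[0,0,0],0],[[0,0,0.0015],[0,0,0],0],[[0,0,0.0015],[0,0,0],0],[[0,0,0.0015],[0,0,0],0],[[0,0,0.0015],[0,0,0],0],[[0,0,0.001],[0,0,0],0],[[0,0,0],[0,0,0],0]]'; python3 -c "
from h import *
go('fl',.105)"
```

```text
clock: 11.82
position: [0.5982, 0.1851, 0.105]
ee_rot: [-3.031, -0.826, -0.004]
force: [2.9, 0.1, 5.3]
width: 0.005
fl tcp in box mm [85.2 51.2] z 0.105 F [2.9 0.1 5.3] t 11.825
yaw now 30.503382053413517 turn (tool, deg) [ 0.04 -0.15  0.  ]
shift in current tool axes mm [-1.2  0.2  0. ]  in target-yaw axes [-1.2  0.2  0. ]
```

```bash
python3 -m pendant '[[[0,0,0.0007],[0,0,0],0],[[0,0,0],[0,0,0],0]]'; python3 -m pendant '[[[0,0,-0.015],[0,0,0],0],[[0,0,-0.025],[0,0,-10],0],[[0,0,0],[0,0,-10],0],[[0,0,0],[0,0,-10],0],[[0,0,0],[0,0,-10],0],[[0,0,0],[0,0,-10],0],[[0,0,0],[0,0,-10],0],[[0,0,0],[0,0,-10],0],[[0,0,0],[0,0,-10],0],[[0,0,0],[0,0,-10],0]]'; python3 -c "
from h import *
go('el',.13,120.5)"
```

```text
clock: 12.08
position: [0.5982, 0.1851, 0.1048]
ee_rot: [3.031, 0.826, 0.005]
force: [1.9, -0.9, 9.1]
width: 0.003
clock: 13.32
position: [0.5963, 0.1847, 0.1438]
ee_rot: [-1.55, -2.732, 0.002]
force: [0.7, -0.1, -1.0]
width: 0.004
el tcp in box mm [83.4 51.7] z 0.1438 F [ 0.7 -0.1 -1. ] t 13.325
yaw now 120.86268620074242 turn (tool, deg) [-0.06  0.01  0.36]
shift in current tool axes mm [ 67.8 -83.   13.9]  in target-yaw axes [ 67.3 -83.4  13.8]
```

```bash
python3 -m pendant '[[[0.03,-0.035,0],[0,0,0.3],0],[[0.034,-0.04,0],[0,0,0],0],[[0.003,-0.008,0.012],[0,0,0],0],[[0,0,0.011],[0,0,0],0],[[0,0,0.006],[0,0,0],0],[[0,0,0],[0,0,0],0]]'; python3 -c "
from h import *
go('el',.108,120.5)"
```

```text
clock: 14.08
position: [0.4919, 0.2005, 0.1138]
ee_rot: [-1.566, -2.722, 0.001]
force: [-0.3, 0.3, 0.0]
width: 0.004
el tcp in box mm [  1.5 118.3] z 0.1138 F [-0.3  0.3  0. ] t 14.075
yaw now 120.16589044677886 turn (tool, deg) [-0.06 -0.03 -0.33]
shift in current tool axes mm [ 0.7 -1.5  5.8]  in target-yaw axes [ 0.7 -1.5  5.8]
```

```bash
python3 -m pendant '[[[0,0,0.0015],[0,0,0],0],[[0,0,0.0015],[0,0,0],0],[[0,0,0.0015],[0,0,0],0],[[0,0,0.0015],[0,0,0],0],[[0,0,0.0015],[0,0,0],0],[[0,0,0.0015],[0,0,0],0],[[0,0,0.001],[0,0,0],0],[[0,0,0],[0,0,0],0]]'; python3 -c "
from h import *
go('el',.105,120.5)"
```

```text
clock: 15.08
position: [0.4915, 0.2017, 0.105]
ee_rot: [1.565, 2.724, 0.002]
force: [-2.5, 2.3, 5.8]
width: 0.006
el tcp in box mm [  1.7 119.6] z 0.105 F [-2.5  2.3  5.8] t 15.075
yaw now 120.25021060739103 turn (tool, deg) [ 0.06 -0.03 -0.25]
shift in current tool axes mm [-0.6 -1.7 -0. ]  in target-yaw axes [-0.6 -1.7 -0. ]
```

Shut. A confirming press here, then over to the right end.

```bash
python3 -m pendant '[[[0,0,0.0007],[0,0,0],0],[[0,0,0],[0,0,0],0]]'; python3 -m pendant '[[[0,0,-0.012],[0,0,0],0],[[-0.005,0,-0.015],[0,0,0],0],[[-0.04,0,0],[0,0,0],0],[[-0.045,0,0],[0,0,0],0],[[-0.045,0,0],[0,0,0],0],[[-0.045,0,0],[0,0,0],0],[[-0.04,0,0],[0,0,0],0],[[-0.018,0,0.01],[0,0,0],0],[[0,0,0.007],[0,0,0],0],[[0,0,0],[0,0,0],0]]'; python3 -c "
from h import *
go('er',.108,120.5)"
```

```text
clock: 15.32
position: [0.4915, 0.2018, 0.1047]
ee_rot: [1.565, 2.724, 0.002]
force: [-3.1, 1.8, 11.1]
width: 0.005
clock: 16.58
position: [0.6101, -0.0031, 0.1134]
ee_rot: [-1.562, -2.724, -0.0]
force: [-0.5, 0.4, 0.8]
width: 0.006
er tcp in box mm [  -0. -117.] z 0.1134 F [-0.5  0.4  0.8] t 16.575
yaw now 120.35035151809244 turn (tool, deg) [-0.04 -0.08 -0.15]
shift in current tool axes mm [-2.   0.   5.4]  in target-yaw axes [-2.   0.   5.4]
```

```bash
python3 -m pendant '[[[-0.001,0,0.0015],[0,0,0],0],[[0,0,0.0015],[0,0,0],0],[[0,0,0.0015],[0,0,0],0],[[0,0,0.0015],[0,0,0],0],[[0,0,0.0015],[0,0,0],0],[[0,0,0.0015],[0,0,0],0],[[0,0,0.001],[0,0,0],0],[[0,0,0],[0,0,0],0]]'; python3 -c "
from h import *
go('er',.105,120.5)"
```

```text
clock: 17.58
position: [0.6123, -0.0055, 0.1049]
ee_rot: [1.564, 2.722, 0.0]
force: [-0.6, -2.4, 9.4]
width: 0.003
er tcp in box mm [   0.7 -120.3] z 0.1049 F [-0.6 -2.4  9.4] t 17.575
yaw now 120.24143322933585 turn (tool, deg) [ 0.07  0.09 -0.26]
shift in current tool axes mm [ 1.3 -0.7 -0.1]  in target-yaw axes [ 1.3 -0.7 -0.1]
```

```bash
python3 -m pendant '[[[0,0,-0.015],[0,0,0],0],[[0,0,-0.04],[0,0,0],0],[[0,0,-0.05],[0,0,0],0],[[-0.02,0,-0.05],[0,0,0],0],[[-0.04,0,-0.03],[0,0,0],0],[[-0.04,0,0],[0,0,0],0],[[-0.04,0,0],[0,0,0],0],[[0,0,0],[0,0,0],0],[[0,0,0],[0,0,0],0]]'; cat > chk.py <<'E'
from h import *
import sys
s=arm.observe()
for n in("wrist","top"):
    p,d=arm.get_image(n);cv2.imwrite(f"pics/{n}{sys.argv[1]}.png",p[:,:,::-1])
    W,u,v=cloud(n,d,s)
    L=(W[:,:2]-BO)@BR
    sel=(W[:,2]>.09)&(W[:,2]<.125)&(abs(L[:,0])<.12)&(abs(L[:,1])<.15)
    print(n,sel.sum(),cv2.minAreaRect(W[sel][:,:2].astype(np.float32)))
    for k,(x,y) in PT.items():
        m=(abs(L[:,0]-x)<(.03 if k[0]=='e' else .007))&(abs(L[:,1]-y)<(.007 if k[0]=='e' else .03))&(W[:,2]>.05)&(W[:,2]<.14)
        if m.sum()>10: print(k,m.sum(),np.percentile(W[m,2],[5,50,95]).round(4))
E
python3 chk.py 2
```

```text
clock: 18.7
position: [0.6818, -0.1252, 0.2891]
ee_rot: [-1.563, -2.724, -0.002]
force: [-1.0, 0.4, 0.1]
width: 0.006
wrist 11217 ((0.5968419313430786, 0.01595749706029892), (0.18686111271381378, 0.07046575099229813), 30.3380126953125)
nr 304 [0.0529 0.1029 0.1054]
fr 266 [0.1009 0.1031 0.1055]
er 695 [0.1008 0.1031 0.1056]
top 9949 ((0.5504775047302246, 0.09577447175979614), (0.1870599091053009, 0.2563324272632599), 30.64027214050293)
nl 192 [0.1008 0.1043 0.1079]
nr 187 [0.1005 0.1042 0.1073]
fl 178 [0.1006 0.1043 0.1073]
fr 175 [0.1004 0.1043 0.1074]
el 185 [0.1007 0.1041 0.1075]
er 175 [0.1005 0.104  0.108 ]
```

View pics/wrist2.png

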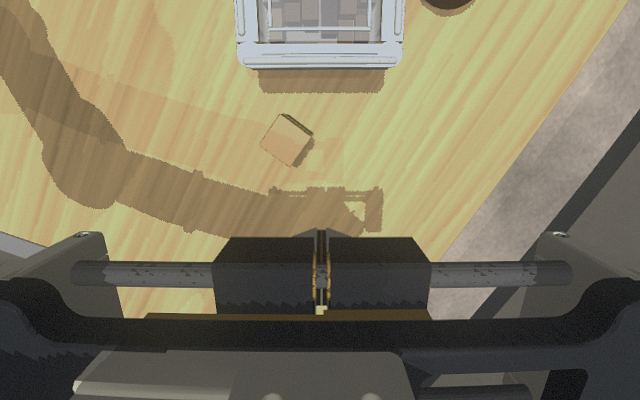

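View pics/top2.png

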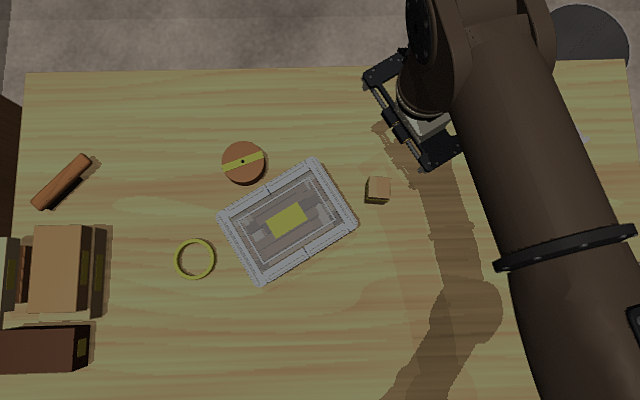

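```bash
python3 -c "
from cell import arm
print(arm.sign_off())"
```

```text
the job is handed in; nothing more can be done
None
```

All six rim sections are shut, and I handed the job in at about 19 s with the hand clear of the box.

**Pressing:** I pressed each bead in steps of about 1–1.5 mm with the shut fingertips. Every section yielded and ended at a fingertip height of about 105 mm, the shut height. The confirming force at the end of each press was 9–11 N. The highest reading I saw was about 16 N, but the force is only reported at the end of each call, so short peaks in between were not seen.

**Last checks:**
- **Rim height:** Top-camera depth shows the same height at all six press points, about 104 mm. The highest readings there are now about 108 mm; the first picture read about 114 mm over the whole box.
- **Wrist camera:** Only parts of near-right, far-right and the right end were in view. All three read 103 mm, with highest points at 105–106 mm against 112 mm before. The left half was checked by the top camera only.
- **Box position:** The box's top-camera position came out within about 1 mm and 0.4° of the first measurement.
- **Bystanders:** By eye in the top picture, the disc, block and tape roll have not moved; I did not remeasure them.

**One oddity:** On the far-right section the fingertips slid about 3 mm outward while pressing. It still shut and read the same height as the others.

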